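# Roll the long drill core onto the tape line

### The arm

A 7-joint arm with a two-finger parallel gripper is mounted at the origin on the work surface. World frame = base frame: x ahead of the robot, y to its left, z up, the work surface at z = 0. Lengths are in m, angles in rad, forces in N, time in s.
With the tool pointing down it reaches from about 0.425 to 0.925 m from the base axis. Payload 6.8 kg.
Tool frame: the origin (TCP) lies between the finger pads; the fingertips stand 22 mm ahead of it and the grasp point (between the pads) lies 3 mm ahead of it; z points along the fingers, y is the direction in which the jaws open and shut (so a half turn about z gives the same grasp; the last joint's range is limited). The gripper opens to 85 mm and grips with 20 to 120 N. Pads are 22 mm wide; open, the fingers measure 114 mm over their backs; the gripper's body (76 mm by 85 mm) begins 54 mm behind the grasp point. The pads swing forward as they close: fully open they stand 13 mm farther back than shut.
Start: joints at [1.106, 0.477, 0.022, 1.555, -0.011, 1.109, -0.083], TCP at [0.236, -0.633, 0.253] pointing down, gripper open.
Joint ranges: [-2.96, 2.96], [-0.34, 2.1], [-1.41, 1.46], [0.24, 2.44], [-1.37, 4.51], [0.17, 1.92], [-2.96, 2.96]. Speed limits (rad/s): [2.39, 2.39, 3.14, 3.14, 3.14, 3.14, 3.14].

### API

Orientations are given as a unit quaternion [w, x, y, z].
In Python, from station import bot gives the robot as it stands. The module is installed in compiled form; this text tells all that it offers.
- The arm moves only by the tool drive_tool, never from a script. Its argument "series" is one flat list of numbers, 7 for each row, row after row: the opening, from -1 (shut) to 1 (fully open), then the shift along the tool's x, y, z in mm, then the turn, a rotation vector about the tool's x, y, z in rad. In form: [jaw, x, y, z, wx, wy, wz, jaw, x, y, z, wx, wy, wz, ...]. A call has 1 to 12 rows; each row shifts and turns the commanded pose from where the row before left it, along the tool's axes as they then stand; what a row does not reach is not made up. A row lasts 1/8 s, in which the tool goes at most 62.5 mm and 10.7 degrees, less where a joint would pass 70% of its speed; a pose out of reach is approached as far as the arm can. A call with a gripper value outside its range is refused whole. The fingers move at their own pace and stop on an object; "force" is the grip in N (left out, the last holds). Time passes only in rows, so rows that do not move let the fingers close. It gives the time, the measured TCP pose, the force and the opening at its end, in the units of the state.
- bot.get_obs(): the state, without advancing time (a new reading comes with each control period).
- bot.read_camera(name): name is "side" or "top" or "wrist"; returns a dict with "pixels" (420x560x3 uint8, blue, green, red), "camera_matrix" (3x3 intrinsics, pixels), "rvec" (rotation vector, rad) and "tvec" (3), from world to camera coordinates, as OpenCV has them. Camera axes: x right, y down, z forward; pixel columns grow to the right and rows downward; lengths in m; the calibration is good to about 2 mm. A picture is of the moment at which its call begins. There is no depth.
- bot.hand_in(): hands the job in, once; it reports no verdict.
The state is a dict: "t": time; "q": joint angles; "joint_vel": joint speeds; "joint_torque": joint torques, N m; "eef_pos": TCP position; "tool_rot": TCP orientation; "contact_force": force on the tool from outside, world axes, zero at the start; "torque": the same for the moment, N m; "gripper_width": opening from 0.0 (shut) to 1.0 (fully open).
Only numpy, scipy, OpenCV 4.12 (cv2) and the standard library are available. Lean on these libraries where they do the work, as an engineer would, in place of code of your own. Each camera call takes 0.05 s, during which the arm holds its last target. There are 200 camera calls.

### The job

Two stone drill cores lie on the microscope bench. Roll the longer one across the bench, without lifting it, until it comes to rest lying along the dark tape line with its middle over the line, and leave it there; leave the shorter core where it is.

Things in the scene. Friction and masses are not known exactly. Their poses are not given: they have to be found in the camera images.
- long_core_center (a point): Centre of the longer grey stone core: cylinder, diameter 50 mm, length 110 mm, about 0.5 kg, smooth (friction about 0.35), lying on its side, centre 25 mm above the bench. x is the cylinder's axis; y, z turn as it rolls. It lies on the robot's side of the line, 120 to 165 mm off and within 5 degrees of parallel. Let go at 0.1 m/s it rolls on about 10 mm, at 0.05 m/s about 3 mm.
- short_core_center (a point): Centre of the shorter core: same stone and diameter 50 mm, length 60 mm, lying on its side beside the longer one, about 200 mm from it centre to centre (which of them is left or right varies). To be left alone.
- mark_line (a point): Middle of the tape line on the bench top: a flat dark strip 8 mm wide and 360 mm long with a short 30 mm crossbar at each end, stuck flat on the white bench (nothing to bump over). Its y axis runs along the line, its x axis points across the line, away from the robot. Height 0.
Not all that is in view belongs to the job. What is shaped like the part that bears long_core_center but blue or yellow is not meant.

How it is judged:
On the way:
1. the longer core has rolled (not slid) at least about a third of a turn (angle between long_core_center's own z axis and vertical above 2 rad).
At the end, for the whole second after the job is handed in: The longer core lies at rest on the bench with its centre within 15 mm of the tape line (measured across it) and between the line's ends, its axis within 12 degrees of the line (x of long_core_center in the frame of mark_line between -0.015 and 0.015 m and y of long_core_center in the frame of mark_line between -0.18 and 0.18 m and angle between the x axis of long_core_center and the y axis of mark_line, either way round below 0.21 rad and height (world z) of long_core_center below 0.03 m and linear speed of long_core below 0.01 m/s); the robot touches nothing.
It fails at once if the longer core is lifted more than 12 mm off the bench (height (world z) of long_core_center above 0.037 m).
It fails at once if the shorter core is moved more than 15 mm (distance of short_core_center from where it was at the start of the episode above 0.015 m).
It also fails if it takes over 38 s, if anything falls off the work surface, if the arm or the gripper's body presses on something with over 40 N, if the wrist force passes 120 N, or if a joint passes its speed limit or range.

## Working session

There is one attempt and no reset: what is moved stays moved. The work goes in short steps, Python scripts to look and compute and a tool call to move; the robot and the scene stay as the last step left them, time stands still between calls to the robot, and variables do not carry over. Pictures are saved under pics/ and viewed, about 8 in all and at most 12, crops included, and the job is handed in when it is done.

Besides the shell and the picture viewer there is one more tool, called as name(argument=value, ...), one argument or row to a line, values as JSON. drive_tool: Moves the arm, as the interface text tells. Its arguments: {"type":"object","properties":{"series":{"type":"array"},"force":{"type":"number"}},"required":["series"]}

```bash
mkdir -p pics
cat > h.py <<'E'
from station import bot
import cv2, numpy as np
def cam(n):
    c=bot.read_camera(n); return c
def px2w(c,uv,z):
    K=np.array(c['camera_matrix'],float);R=cv2.Rodrigues(np.array(c['rvec'],float))[0];t=np.array(c['tvec'],float).ravel()
    uv=np.atleast_2d(uv).astype(float)
    d=(R.T@np.linalg.inv(K)@np.c_[uv,np.ones(len(uv))].T).T
    o=-R.T@t
    return o+d*((z-o[2])/d[:,2])[:,None]
E
python3 - <<'E'
from h import *
for n in ('top','side'):
    c=cam(n);cv2.imwrite(f'pics/{n}0.png',c['pixels'])
    print(n,px2w(c,[[0,0],[559,0],[280,210],[0,419],[559,419]],0).round(3))
o=bot.get_obs();print(o)
E
```

```text
top [[ 0.915  0.494  0.   ]
 [ 0.915 -0.569  0.   ]
 [ 0.509 -0.051  0.   ]
 [ 0.163  0.396  0.   ]
 [ 0.179 -0.495  0.   ]]
side [[-0.132  1.641  0.   ]
 [ 1.968  0.685  0.   ]
 [ 0.507  0.024  0.   ]
 [ 0.043 -0.184  0.   ]
 [ 0.692 -0.443  0.   ]]
{'t': 0.1, 'q': array([ 1.1058962 ,  0.47770981,  0.02232601,  1.55632648, -0.01149282,
        1.10928228, -0.08306054]), 'joint_vel': array([-0.0004832 ,  0.00019298,  0.00228638, -0.00270778, -0.00149352,
        0.0006995 ,  0.00052917]), 'joint_torque': array([ 4.51326807e-03, -5.97756100e+01,  1.61372043e+00, -2.81953025e+01,
        1.28511968e-02,  5.02265728e-03,  2.94659742e-05]), 'eef_pos': array([ 0.23559602, -0.63203745,  0.25243872]), 'tool_rot': array([-7.74166444e-04,  9.84121656e-01,  1.77493458e-01, -1.97582518e-04]), 'contact_force': array([-0.53212668, -0.66045972, -0.4289313 ]), 'torque': array([ 0.01771143, -0.01142154, -0.01324819]), 'gripper_width': 0.9994060311062045}
```

View pics/top0.png

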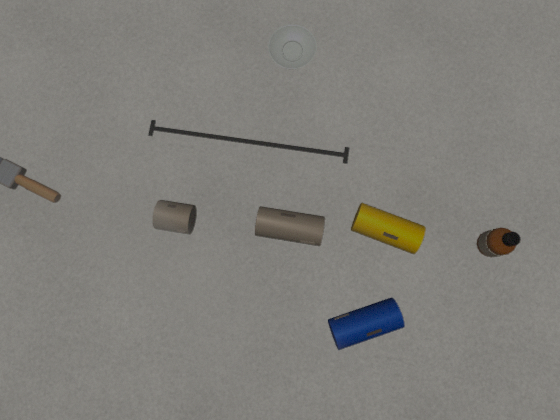

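Candidates: grey (290,226), grey (175,217), yellow (388,228) and blue (366,323). The longer grey one at (290,226) fits; the short one is at (175,217), and the coloured ones are not meant. The line runs from (152,128) to (346,155). I'll confirm it in a crop and measure.

Run:
```python
from h import *
c=cam('top');im=c['pixels']
cv2.imwrite('pics/crop1.png',cv2.resize(im[110:260,140:360],None,fx=3.6,fy=3.6,interpolation=cv2.INTER_CUBIC))
g=im.astype(int)
# line: dark pixels
dark=(g.max(2)<50).astype(np.uint8); n,l,s,_=cv2.connectedComponentsWithStats(dark)
for i in range(1,n):
    if s[i,2]>100:
        p=np.argwhere(l==i)[:,::-1]; print('line',s[i])
        w=px2w(c,p,0)[:,:2]; (cx,cy),sz,a=cv2.minAreaRect(w.astype(np.float32)*1000);print(cx,cy,sz,a)
        w0=w.mean(0);u,S,v=np.linalg.svd(w-w0,full_matrices=False);print(w0,v[0],np.ptp((w-w0)@v[0]))
hsv=cv2.cvtColor(cv2.GaussianBlur(im,(3,3),0),cv2.COLOR_BGR2HSV)
for u,v in((290,226),(175,217),(240,260)):print(im[v,u],hsv[v-4:v+5,u-4:u+5].mean((0,1)))
```

```text
[ 97 111 120] [ 17.09876543  49.4691358  115.24691358]
[ 94 106 114] [ 17.02469136  44.83950617 112.98765432]
[123 126 130] [ 21.34567901  12.34567901 129.22222222]
```

View pics/crop1.png

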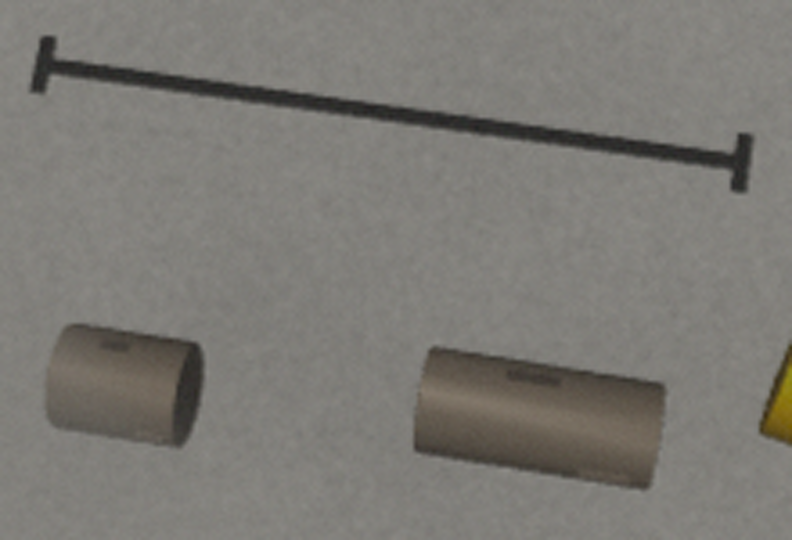

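The crop confirms it: the grey core at (290,226) is clearly longer than the one at (175,217), and the tape runs from (152,128) to (346,155).

```bash
cat >> h.py <<'E'
def meas(c,z,mask):
    out=[]
    n,l,s,_=cv2.connectedComponentsWithStats(mask.astype(np.uint8))
    for i in range(1,n):
        if s[i,4]>250:
            p=np.argwhere(l==i)[:,::-1]
            (cx,cy),sz,a=cv2.minAreaRect((px2w(c,p,z)[:,:2]*1000).astype(np.float32))
            w=px2w(c,p,z)[:,:2];u,S,v=np.linalg.svd(w-w.mean(0),full_matrices=False)
            d=v[0]*np.sign(v[0][1]); out.append((w.mean(0).round(4),np.round((cx,cy),1),np.round(sz,0),np.degrees(np.arctan2(-d[0],d[1])).round(2),s[i,:4]))
    return out
def grey(c):
    hsv=cv2.cvtColor(cv2.GaussianBlur(c['pixels'],(3,3),0),cv2.COLOR_BGR2HSV)
    return (hsv[...,1]>28)&(hsv[...,1]<110)&(hsv[...,0]<25)
E
python3 - <<'E'
from h import *
c=cam('top');im=c['pixels']
R=cv2.Rodrigues(np.array(c['rvec']))[0];print('cam',-R.T@np.array(c['tvec']).ravel())
for o in meas(c,0,im.max(2)<85):print('dark',*o)
for o in meas(c,.025,grey(c)):print('grey',*o)
E
```

```text
cam [ 0.37230582 -0.0665977   0.74910635]
dark [0.6335 0.0059] [634.5   8.8] [360.  29.] -7.97 [149 120 200  43]
dark [0.5034 0.1145] [508.1 118.6] [80. 40.] -43.45 [160 200  36  34]
dark [ 0.5034 -0.0726] [502.8 -69.6] [113.  10.] -9.06 [259 207  65  15]
dark [ 0.4595 -0.4183] [ 458.8 -420.7] [45. 75.] 16.57 [477 228  44  29]
dark [ 0.3267 -0.1886] [ 321.5 -193.4] [ 51. 117.] 22.25 [328 298  76  52]
grey [0.5395 0.365 ] [539.6 365.9] [89. 22.] -25.24 [ 13 173  47  30]
grey [0.4936 0.1275] [493.3 127. ] [70. 48.] -10.65 [153 201  43  32]
grey [ 0.4787 -0.0671] [478.8 -66.8] [114.  49.] -8.84 [255 207  70  39]
grey [ 0.452  -0.3947] [ 454.3 -404.4] [46. 64.] 15.27 [476 227  41  30]
```

drive_tool(
  series=[0.4,0,0,0,0,0,0.1,0.4,0,0,0,0,0,0.1,0.4,0,0,0,0,0,0.1,0.4,0,0,0,0,0,0.1,0.4,0,0,0,0,0,0.096],
)

```text
t: 0.82
eef_pos: [0.2357, -0.6323, 0.253]
tool_rot: [-0.0, 0.997, -0.071, -0.0]
contact_force: [-0.6, 0.6, 0.1]
gripper_width: 0.7
```

drive_tool(
  series=[0.4,25,-45,0,0,0,0,0.4,25,-50,0,0,0,0,0.4,25,-50,0,0,0,0,0.4,20,-50,0,0,0,0,0.4,15,-50,0,0,0,0,0.4,15,-50,0,0,0,0,0.4,10,-50,0,0,0,0,0.4,0,-50,0,0,0,0,0.4,0,-50,0,0,0,0,0.4,0,-50,0,0,0,0,0.4,0,-50,0,0,0,0,0.4,0,-40,0,0,0,0],
)

```text
t: 2.33
eef_pos: [0.4507, -0.0698, 0.2534]
tool_rot: [-0.0, 0.998, -0.069, 0.0]
contact_force: [-0.4, -0.3, 0.1]
gripper_width: 0.695
```

Run:
```python
from h import *
from scipy.spatial.transform import Rotation as Ro
o=bot.get_obs();w,x,y,z=o['tool_rot'];R=Ro.from_quat([x,y,z,w]).as_matrix()
print(o['t'],o['eef_pos'],R.round(3),o['gripper_width'])
print('to approach',R.T@(np.array([.4295,-.060,.036])-o['eef_pos'])*1000)
```

```text
2.325 [ 0.45065508 -0.06982001  0.25344684] [[ 0.991 -0.137  0.   ]
 [-0.137 -0.991  0.   ]
 [ 0.    -0.    -1.   ]] 0.6954318138954354
to approach [-22.39867429  -6.79129508 217.43798009]
```

drive_tool(
  series=[0.4,-12,-4,10,0,0,0,0.4,-10,-3,30,0,0,0,0.4,0,0,35,0,0,0,0.4,0,0,35,0,0,0,0.4,0,0,25,0,0,0,0.4,0,0,0,0,0,0,0.4,0,0,0,0,0,0],
)

```text
t: 3.2
eef_pos: [0.4301, -0.0624, 0.119]
tool_rot: [0.0, 0.998, -0.07, 0.0]
contact_force: [0.2, -0.5, -0.5]
gripper_width: 0.698
```

```bash
python3 - <<'E'
from h import *
for n in ('wrist','side'):
    c=cam(n);cv2.imwrite(f'pics/{n}1.png',c['pixels'])
E
python3 -c "
import cv2;import numpy as np
cv2.imwrite('pics/both1.png',cv2.resize(np.hstack([cv2.imread('pics/wrist1.png'),cv2.imread('pics/side1.png')]),(800,300)))"
```

```text
(no output)
```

View pics/both1.png

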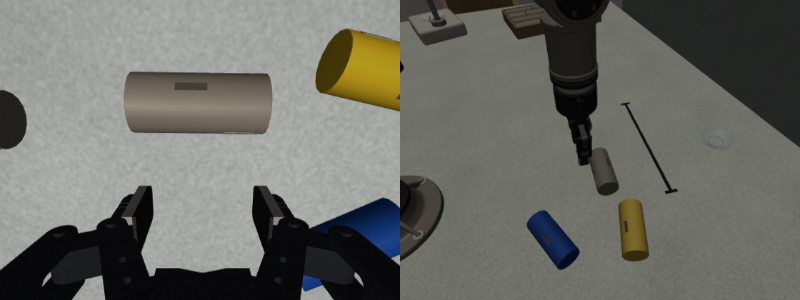

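The wrist view shows both fingers (x about 150 and 260) behind the core (125–272, centred), with clear space below them. I'll descend and check the force.

drive_tool(
  series=[0.4,0,0,20,0,0,0,0.4,0,0,20,0,0,0,0.4,0,0,20,0,0,0,0.4,0,0,14,0,0,0,0.4,0,0,8,0,0,0,0.4,0,0,0,0,0,0,0.4,0,0,0,0,0,0],
)

```text
t: 4.18
eef_pos: [0.4303, -0.0619, 0.0368]
tool_rot: [0.0, 0.998, -0.07, 0.0]
contact_force: [0.4, 0.8, 0.0]
gripper_width: 0.696
```

Run:
```python
from h import *
c=cam('top');cv2.imwrite('pics/top2.png',c['pixels'])
for o in meas(c,.025,grey(c)):print('grey',*o)
```

```text
grey [0.5399 0.3656] [540.  365.7] [89. 21.] -25.67 [ 14 173  46  30]
grey [ 0.3296 -0.1004] [ 373.3 -129.4] [389. 381.] -64.3 [207 174 249 246]
grey [0.4941 0.1273] [494.4 127.7] [69. 48.] -12.96 [153 201  43  32]
grey [ 0.4523 -0.3958] [ 454.4 -404.5] [46. 63.] 14.13 [476 227  41  30]
```

drive_tool(
  series=[0.4,4,0,0,0,0,0,0.4,4,0,0,0,0,0,0.4,4,0,0,0,0,0,0.4,4,0,0,0,0,0,0.4,5,0,0,0,0,0,0.4,6,0,0,0,0,0,0.4,7,0,0,0,0,0,0.4,8,0,0,0,0,0,0.4,8,0,0,0,0,0,0.4,8,0,0,0,0,0,0.4,8,0,0,0,0,0,0.4,8,0,0,0,0,0],
)

```text
t: 5.72
eef_pos: [0.5037, -0.0723, 0.0363]
tool_rot: [0.0, 0.998, -0.07, 0.0]
contact_force: [-0.2, 0.4, 0.4]
gripper_width: 0.704
```

drive_tool(
  series=[0.4,8,0,0,0,0,0,0.4,8,0,0,0,0,0,0.4,7,0,0,0,0,0,0.4,6,0,0,0,0,0,0.4,5,0,0,0,0,0,0.4,4,0,0,0,0,0,0.4,3,0,0,0,0,0,0.4,2,0,0,0,0,0,0.4,0,0,0,0,0,0,0.4,0,0,0,0,0,0,0.4,0,0,0,0,0,0],
)

```text
t: 7.1
eef_pos: [0.5456, -0.0781, 0.0363]
tool_rot: [0.0, 0.998, -0.07, -0.0]
contact_force: [0.3, 0.9, -0.0]
gripper_width: 0.696
```

Run:
```python
from h import *
W=cam('wrist');T=cam('top')
cv2.imwrite('pics/both3.png',cv2.resize(np.hstack([W['pixels'],T['pixels']]),(800,300)))
print(bot.get_obs()['eef_pos'])
```

```text
[ 0.54564194 -0.07814039  0.0363261 ]
```

View pics/both3.png

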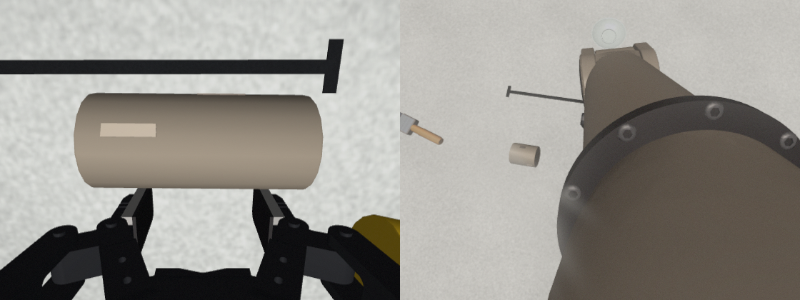

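The wrist view shows the core (75–322, 94–189) parallel to and just short of the tape (row about 67), with the fingers just behind it. I'll measure the gap from the wrist camera.

```bash
cat > gap.py <<'E'
from h import *
import sys
c=cam('wrist');im=c['pixels'];e=bot.get_obs()['eef_pos']
d=np.array([.1387,.990]);n=np.array([.990,-.1387]);L=np.array([.634,.007])
R=cv2.Rodrigues(np.array(c['rvec'],float))[0];o=-R.T@np.array(c['tvec'],float).ravel()
hsv=cv2.cvtColor(cv2.GaussianBlur(im,(3,3),0),cv2.COLOR_BGR2HSV)
m=(hsv[...,1]>40)&(hsv[...,1]<120)&(hsv[...,0]<22)
k,l,s,_=cv2.connectedComponentsWithStats(m.astype(np.uint8));i=1+s[1:,4].argmax();print(s[i])
cs=[]
for u in range(s[i,0]+s[i,2]//4,s[i,0]+s[i,2]*3//4,20):
    r=np.where(l[:,u]==i)[0];w=px2w(c,[[u,r.min()-.5],[u,r.max()+.5]],.025)
    h=o[2]-.025;a=[np.arctan2((p[:2]-o[:2])@n,h) for p in w]   # tangent rays across axis
    mid=o[:2]@n+h*np.tan(np.mean(a)); wid=np.hypot(h,h*np.tan(np.mean(a)))*np.sin(abs(a[0]-a[1])/2)
    cs.append(((w.mean(0)[:2]-L)@d,mid-L@n,wid))
cs=np.array(cs);print('core across',cs[:,1].mean().round(4),'slope deg',np.degrees(np.polyfit(cs[:,0],cs[:,1],1)[0]).round(2),'radius',cs[:,2].mean().round(4),'along',cs[:,0].mean().round(3))
D=np.argwhere(im[:130].max(2)<70)[:,::-1]
if len(D):
    w=px2w(c,D,0)[:,:2];print('line across median',np.median((w-L)@n).round(4))
print('tcp across',((e[:2]-L)@n).round(4))
E
python3 gap.py
```

```text
[  104   132   347   134 42529]
core across -0.0371 slope deg 0.34 radius 0.0244 along -0.091
line across median 0.002
tcp across -0.0757
```

drive_tool(
  series=[0.4,3,0,0,0,0,0,0.4,4,0,0,0,0,0,0.4,5,0,0,0,0,0,0.4,5,0,0,0,0,0,0.4,5,0,0,0,0,0,0.4,4,0,0,0,0,0,0.4,4,0,0,0,0,0,0.4,3,0,0,0,0,0,0.4,2,0,0,0,0,0,0.4,2,0,0,0,0,0,0.4,0,0,0,0,0,0,0.4,0,0,0,0,0,0],
)

```text
t: 8.75
eef_pos: [0.5823, -0.0833, 0.0363]
tool_rot: [-0.0, 0.998, -0.07, -0.0]
contact_force: [-0.7, 0.6, -0.3]
gripper_width: 0.7
```

```bash
python3 gap.py
```

```text
[  104   132   349   132 41962]
core across 0.0002 slope deg 0.53 radius 0.0242 along -0.091
tcp across -0.0387
```

Within 2 mm of the line. I'll back off straight, then lift and clear the view.

drive_tool(
  series=[0.4,-5,0,0,0,0,0,0.4,-15,0,0,0,0,0,0.4,-20,0,0,0,0,0,0.4,-10,0,-10,0,0,0,0.4,0,0,-30,0,0,0,0.4,0,0,-45,0,0,0,0.4,0,0,-45,0,0,0,0.4,0,0,-45,0,0,0,0.4,0,0,-25,0,0,0],
)

```text
t: 9.93
eef_pos: [0.5334, -0.0763, 0.2397]
tool_rot: [0.0, 0.998, -0.07, 0.002]
contact_force: [1.2, 0.4, -0.2]
gripper_width: 0.7
```

drive_tool(
  series=[0.4,0,40,0,0,0,0,0.4,0,50,0,0,0,0,0.4,0,50,0,0,0,0,0.4,0,50,0,0,0,0,0.4,0,50,0,0,0,0,0.4,0,50,0,0,0,0,0.4,0,50,0,0,0,0,0.4,0,50,0,0,0,0,0.4,-20,40,0,0,0,0,0.4,-20,30,0,0,0,0,0.4,0,0,0,0,0,0],
)

```text
t: 11.3
eef_pos: [0.4254, -0.5295, 0.2369]
tool_rot: [0.001, 0.997, -0.073, -0.001]
contact_force: [0.1, 0.6, 0.2]
gripper_width: 0.701
```

Run:
```python
from h import *
c=cam('top');cv2.imwrite('pics/top4.png',c['pixels'])
for o in meas(c,.025,grey(c)):
    print('grey',*o,'across',(o[0]-[.634,.007])@np.array([.990,-.1387]))
o=bot.get_obs();print(o['t'],o['eef_pos'],o['contact_force'])
```

```text
grey [ 0.6196 -0.0879] [619.8 -87.7] [116.  51.] -8.56 [268 127  69  37] across -0.0010933699999999677
grey [0.5394 0.3648] [540.  365.7] [89. 21.] -25.28 [ 13 173  47  30] across -0.14328086
grey [0.4935 0.1278] [493.  127.3] [71. 47.] -11.93 [153 200  42  33] across -0.15584996
grey [ 0.4774 -0.2267] [ 476.  -230.6] [120.  54.] -18.97 [350 202  77  53] across -0.12261981000000001
grey [ 0.4525 -0.3966] [ 454.  -404.1] [46. 63.] 15.14 [476 227  41  30] across -0.12370567999999998
11.35 [ 0.42776376 -0.5273349   0.23685175] [ 0.30779949  0.32339478 -0.345167  ]
```

View pics/top4.png

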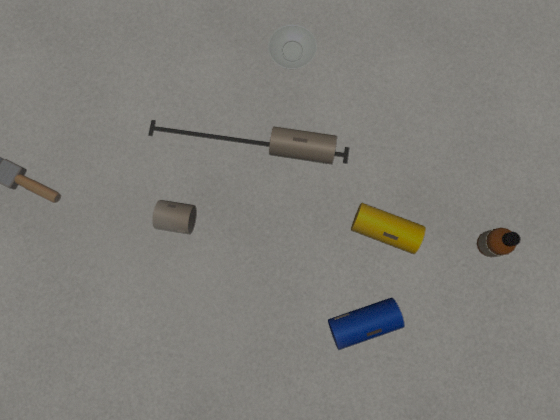

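The top view shows the long core (303,145) centred on and along the tape. The short core (175,217) has not moved.

```bash
python3 -c "
from station import bot
print(bot.hand_in())"
```

```text
the job is handed in; nothing more can be done
None
```

I rolled the longer grey core about 14 cm across the bench onto the tape line, pushing it with both partly open fingers. Then I backed the arm off and handed the job in at about 11.4 s. The hand-in gives no verdict.

**Core on the line:** In the last top view, the core's centre was about 1 mm from the line and about 93 mm from its middle, so between its ends. Its axis was within about 1° of the line. The wrist camera put the tape about 2 mm farther out than the top view did, which would make the offset about 2–3 mm, still well inside the 15 mm allowed.

**Rolling:** The core's marking turned with it on the way. The distance fits about 5.7 rad of rolling, but I did not measure the angle separately.

**Short core:** It stayed where it was, to within 1 mm.

**Contact:** Wrist force readings stayed around 1 N, and the arm was clear of everything at the end. I took no second picture after backing off to confirm the core was at rest. Its distance from the line had changed by only about 1 mm since the last push.

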